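# Pry the snap-fit cover off a sensor box

### The job

Take the flat-bladed pry tool, slide its blade into the notch under the lip of the sensor box's snap-fit cover and lever the cover up until it has sprung clear of its two front catches. Use the tool, not the fingers, on the cover. Then draw the blade out and lay the tool down on the bench, without dropping it.

Things in the scene. Friction and masses are not known exactly. Their poses are not given: they have to be found in the camera images.
- pry_tool: Pry tool: teal square handle 100 x 22 x 28 mm (long, wide, tall), flat level steel blade 16 mm wide, 3 mm thick (2 at the tip), 87 mm long, 14 mm above the underside; 0.12 kg. Three other tools have the same handle but round shanks (socket, needle or ball end). Origin: underside of the handle's middle, on the bench; x towards the blade's tip, z up.
- blade_tip (a point): Middle of the pry blade's end edge: 137 mm ahead (x) of the handle's middle, 14 mm above the handle's underside. Axes as the tool's.
- cover: Snap-fit cover on the sensor box: grey plate 100 x 112 x 2.5 mm, 60 g. Hooks hold its far edge; two spring balls 43 mm either side of the notch hold the notch edge: lifted 6 mm (about 4 N) it snaps past and rests on them, 9 mm up. A lip over the notch, 34 mm wide, flares 8 mm out and up. Origin: middle of the notch edge, underside, 100 mm above the bench; x to the far edge.
- notch (a point): Notch 36 mm wide, 10 mm high in the wall facing the robot's left (10 mm thick) of the fixed grey sensor box: from the sill, 90 mm above the bench, to the cover's underside; hollow behind for 60 mm. The other grey box has a screwed lid. Point: middle of the notch, outer face, 95 mm high; x level into the box, z up. With 25 to 40 mm of blade inside, lever over the sill: handle down 25 degrees.
Mind the look-alikes: they are no part of the job. Leave any blue or yellow look-alike of the pry_tool alone.

How it is judged:
On the way, in this order (a step that is already met when the one before it is completed fails the run):
1. the tool's blade is in the notch, 5 mm or more past the wall's face, under the cover (x of blade_tip in the frame of notch between 0.005 and 0.09 m and y of blade_tip in the frame of notch between -0.02 and 0.02 m and z of blade_tip in the frame of notch between -0.03 and 0.03 m), for 0.1 s.
2. the cover's notch edge is lifted 6 mm or more with the blade still within 90 mm of the notch (z of cover in the frame of notch above 0.011 m and distance between blade_tip and notch below 0.09 m), for 0.1 s.
At the end, for the whole second after the job is handed in: The cover stays free of its front catches, its notch edge 6 mm or more above its snapped place (or it is off, 40 mm or more aside, not on the floor). The tool lies on the bench (origin under 30 mm, tip under 60 mm high), tip 50 mm or more from the notch. Both are at rest ((z of cover in the frame of notch above 0.011 m or (horizontal distance between cover and notch above 0.04 m and height (world z) of cover above -0.02 m)) and linear speed of each of cover, pry_tool below 0.02 m/s and height (world z) of pry_tool between -0.02 and 0.03 m and height (world z) of blade_tip below 0.06 m and distance between blade_tip and notch above 0.05 m); the robot touches nothing.
It fails at once if the fingers or the arm push the cover (over 2 N) (contact force between any of the fingers, the arm and cover above 2 N).
It fails at once if the tool is dropped: out of the fingers and faster than 1 m/s (linear speed of pry_tool above 1 m/s and contact force between the fingers and pry_tool below 0.2 N).
It also fails if it takes over 51 s, if anything falls off the work surface, if the arm or the gripper's body presses on something with over 40 N, if the wrist force passes 120 N, or if a joint passes its speed limit or range.

### The arm

A 6-joint arm with a two-finger parallel gripper is mounted at the origin on the work surface. World frame = base frame: x ahead of the robot, y to its left, z up, the work surface at z = 0. Lengths are in m, angles in rad, forces in N, time in s.
With the tool pointing down it reaches from about 0.25 to 0.725 m from the base axis. Payload 4 kg.
Tool frame: the origin (TCP) lies midway between the tips of the shut fingers; the grasp point (between the pads) lies bot.tcp_to_grasp behind it (bot.tcp_to_grasp is the distance from the TCP to the grasp point, in m); z points along the fingers, y is the line along which they close (so a half turn about z gives the same grasp; the last joint's range is limited). The gripper opens to 85 mm and grips with 20 to 120 N. Pads are 22 mm wide; open, the fingers measure 114 mm over their backs; the gripper's body (76 mm by 85 mm) begins 54 mm behind the grasp point. The pads swing forward as they close: fully open they stand 13 mm farther back than shut.
Start: joints at [1.229, 0.241, 0.005, 1.335, 0, 1.571], TCP at [0.168, 0.471, 0.231] pointing down, gripper open.
Joint ranges: [-2.72, 2.72], [-1.05, 1.87], [-1.09, 1.28], [-1.99, 2.15], [-1.42, 1.44], [-3.14, 3.14]. Speed limits (rad/s): [2.79, 2.79, 3.14, 3.14, 3.14, 3.14].

### API

Orientations are given as a unit quaternion [x, y, z, w].
In Python, from workcell import readout, camera, bot gives the robot as it stands. The module is installed in compiled form; this text tells all that it offers.
- The arm moves only by the tool jog_arm, never from a script. Its argument "motion" is a list of rows, each an object of numbers: "x", "y", "z": the shift along the tool's x, y, z in mm; "spin": the turn about the tool's z in degrees; "fingers": the closure, from -1 (fully open) to 1 (shut). A call has 1 to 8 rows; each row is the pose to reach, as a shift and turn from the pose commanded when the call began, along the tool's axes at that moment; what a row does not reach only later rows make up. A row lasts 1/8 s, in which the tool goes at most 62.5 mm and 10.7 degrees, less where a joint would pass 70% of its speed; a pose out of reach is approached as far as the arm can. A call with a gripper value outside its range is refused whole. The fingers move at their own pace and stop on an object; the grip force is fixed at half the most. Time passes only in rows, so rows that repeat a pose let the fingers close. It gives the time, the measured TCP pose, the force, the opening and the grip force at its end, in the units of the state.
- readout.get_obs(): the state, without advancing time (a new reading comes with each control period).
- camera(name): name is "scene" or "top" or "wrist"; returns a dict with "pixels" (420x560x3 uint8, red, green, blue), "K" (3x3 intrinsics, pixels), "rvec" (rotation vector, rad) and "tvec" (3), from world to camera coordinates, as OpenCV has them. Camera axes: x right, y down, z forward; pixel columns grow to the right and rows downward; lengths in m; the calibration is good to about 2 mm. A picture is of the moment at which its call begins. There is no depth.
- bot.job_done(): hands the job in; it is judged then, once.
The state is a dict: "clock": time; "joint_pos": joint angles; "joint_vel": joint speeds; "tau": joint torques, N m; "eef_pos": TCP position; "tool_rot": TCP orientation; "ft_force": force on the tool from outside, world axes, zero at the start; "ft_torque": the same for the moment, N m; "grip_width": finger opening in m; "grasp_force": force on a finger pad.
Only numpy, scipy, OpenCV 4.12 (cv2) and the standard library are available. Lean on these libraries where they do the work, as an engineer would, in place of code of your own. Each camera call takes 0.05 s, during which the arm holds its last target. There are 200 camera calls.

## Working session

There is one attempt and no reset: what is moved stays moved. The work goes in short steps, Python scripts to look and compute and a tool call to move; the robot and the scene stay as the last step left them, time stands still between calls to the robot, and variables do not carry over. Pictures are saved under pics/ and viewed, at most 10 in all, crops included, and the job is handed in when it is done.

Besides the shell and the picture viewer there is one more tool, called after "Emit:" by a JSON object that holds its "method" and its "body". jog_arm: Moves the arm, as the interface text tells. Its arguments: {"type":"object","properties":{"motion":{"type":"array"}},"required":["motion"]}

```bash
mkdir -p pics; cat > h.py <<'E'
import numpy as np, cv2, pickle
from workcell import readout, camera, bot
def snap(name, fn):
    c=camera(name); cv2.imwrite(f'pics/{fn}.png', c['pixels'][:,:,::-1]); pickle.dump(c,open(f'pics/{fn}.pkl','wb')); return c
def ray(fn,u,v,z):
    c=pickle.load(open(f'pics/{fn}.pkl','rb')); R=cv2.Rodrigues(np.array(c['rvec'],float))[0]; t=np.array(c['tvec']).ravel()
    o=-R.T@t; d=R.T@np.linalg.inv(c['K'])@[u,v,1]; return o+d*(z-o[2])/d[2]
def proj(fn,p):
    c=pickle.load(open(f'pics/{fn}.pkl','rb')); return cv2.projectPoints(np.array(p,float).reshape(-1,3),np.array(c['rvec'],float),np.array(c['tvec'],float),np.array(c['K'],float),None)[0].reshape(-1,2)
E
python3 - <<'E'
from h import *
snap('top','top0'); snap('scene','scene0')
a=cv2.imread('pics/top0.png'); cv2.imwrite('pics/top0b.png',cv2.resize(a,(800,600)))
print(readout.get_obs(), bot.tcp_to_grasp)
E
```

```text
{'clock': 0.1, 'joint_pos': array([ 1.22901328e+00,  2.41327776e-01,  3.84885019e-03,  1.33523495e+00,
       -1.36433940e-05,  1.57078327e+00]), 'joint_vel': array([-0.00029926, -0.00119437,  0.00249009, -0.00028158, -0.00226131,
        0.00169816]), 'tau': array([-1.67726998e-04, -3.73137689e+01,  2.53009737e+01,  1.08803992e-02,
       -4.53328255e-06, -1.31745691e-05]), 'eef_pos': array([0.16739169, 0.47052697, 0.23050308]), 'tool_rot': array([ 1.70054437e-01,  9.85434203e-01, -9.45968560e-04, -1.56334115e-04]), 'ft_force': array([ 0.00058333, -0.32438404,  0.24743392]), 'ft_torque': array([-0.03000331, -0.03939615, -0.03452641]), 'grasp_force': 0.0, 'grip_width': 0.08574785832554091} 0.0187
```

View pics/top0b.png

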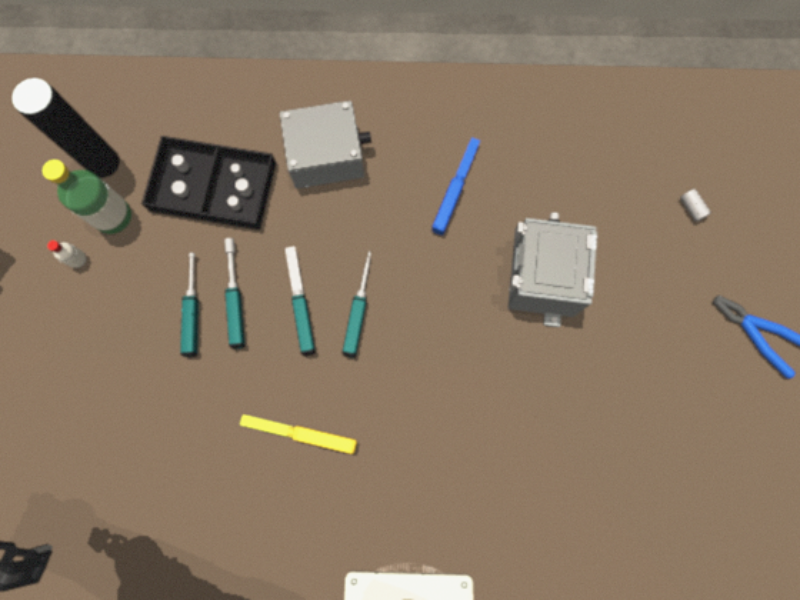

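View pics/scene0.png

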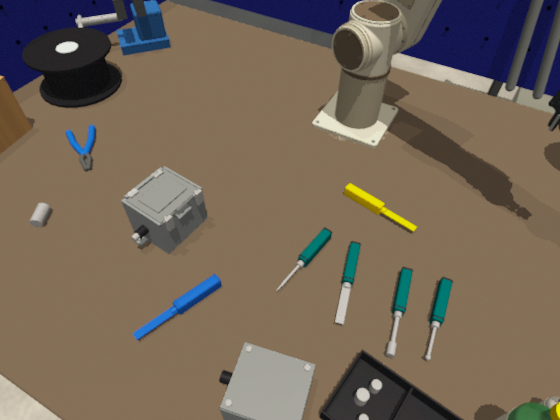

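The top picture shows the flat-bladed teal tool with its tip at (292,248) and handle end at (308,352), in 800x600 pixels. The snap-cover box is at (553,265), with its notch lip on the left side at about (518,258). I'll enlarge both.

```bash
python3 - <<'E'
from h import *
a=cv2.imread('pics/top0.png'); s=cv2.imread('pics/scene0.png')
f=lambda i,x,y,w,h,k: cv2.resize(i[y:y+h,x:x+w],None,fx=k,fy=k,interpolation=cv2.INTER_CUBIC)
# tool crop 40x100 ; box crops
A=f(a,190,165,40,100,6); B=f(a,345,145,85,90,6)[:,:]; 
B=f(a,345,145,90,100,6)
cv2.imwrite('pics/c1.png',np.hstack([A,B]))
cv2.imwrite('pics/c2.png',f(s,115,160,100,100,6))
E
```

```text
(no output)
```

View pics/c1.png

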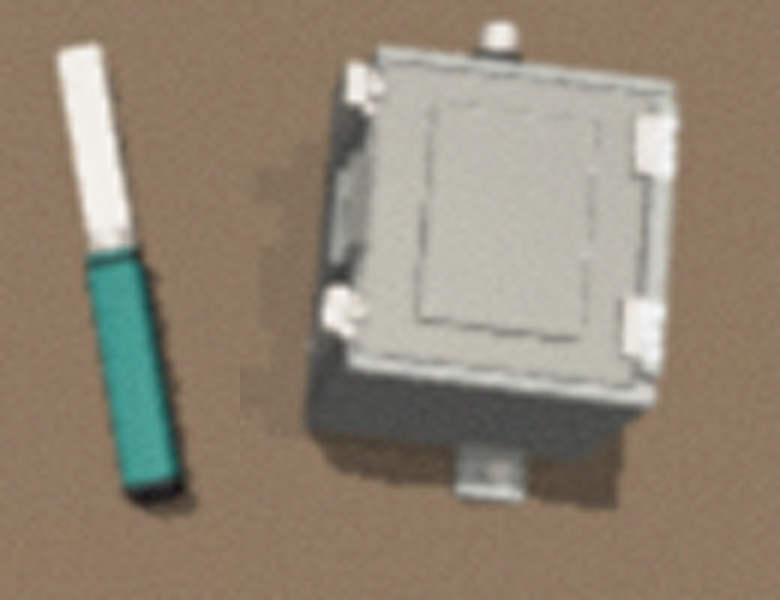

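View pics/c2.png

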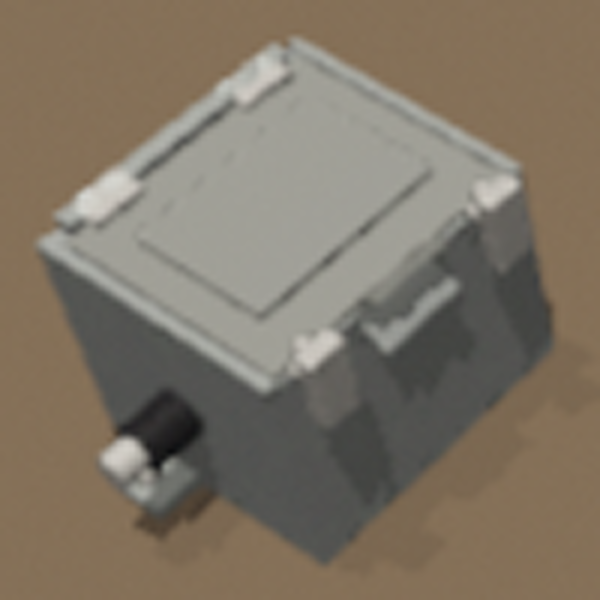

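```bash
python3 - <<'E'
from h import *
np.set_printoptions(precision=4,suppress=True)
T=lambda u,v,z: ray('top0',190+(u-2.5)/6,165+(v-2.5)/6,z)
B=lambda u,v,z: ray('top0',345+(u-242.5)/6,145+(v-2.5)/6,z)
S=lambda u,v,z: ray('scene0',115+(u-2.5)/6,160+(v-2.5)/6,z)
t,f,r=T(80,47,.014),T(113,258,.028),T(151,480,.028)
print('tool',t,f,r,np.degrees(np.arctan2(*(t-r)[1::-1])),np.linalg.norm(t-r), 'mid',r+(t-r)*50/187)
print('balls top',B(362,85,.105),B(343,308,.105),'scene',S(493,190,.105),S(317,350,.105))
print('cover corners top nl,nr,fl,fr',B(378,62,.1025),B(350,362,.1025),B(645,390,.1025),B(672,90,.1025))
print('lip',B(372,155,.1025),B(352,262,.1025))
print('scene near corner',S(268,388,.1),S(520,172,.1),S(45,243,.1),S(295,40,.1))
print(ray('top0',280,210,0), ray('top0',281,210,0))
E
```

```text
tool [0.6083 0.2134 0.014 ] [0.5176 0.1918 0.028 ] [0.4305 0.1715 0.028 ] 13.237831698971835 0.1832628739990534 mid [0.478  0.1827 0.0243]
balls top [ 0.6201 -0.1631  0.105 ] [ 0.5343 -0.1545  0.105 ] scene [ 0.5272 -0.1562  0.105 ] [ 0.6139 -0.1639  0.105 ]
cover corners top nl,nr,fl,fr [ 0.6302 -0.1697  0.1025] [ 0.5148 -0.1571  0.1025] [ 0.5071 -0.2634  0.1025] [ 0.6219 -0.2786  0.1025]
lip [ 0.5937 -0.1667  0.1025] [ 0.5525 -0.1586  0.1025]
scene near corner [ 0.6318 -0.1711  0.1   ] [ 0.5121 -0.1564  0.1   ] [ 0.6202 -0.2778  0.1   ] [ 0.4993 -0.2672  0.1   ]
[0.5226 0.0236 0.    ] [0.5226 0.0212 0.    ]
```

Located: tool handle centre at about (0.475, 0.182) with heading 13.2°, notch at about (0.573, -0.159) with heading -95.5°. Next I move above the handle.

Emit:
{"method": "jog_arm", "body": {"motion": [{"x": -386, "y": -169, "z": 90, "spin": -32.8}, {"x": -386, "y": -169, "z": 90, "spin": -32.8}, {"x": -386, "y": -169, "z": 90, "spin": -32.8}, {"x": -386, "y": -169, "z": 90, "spin": -32.8}, {"x": -386, "y": -169, "z": 90, "spin": -32.8}, {"x": -386, "y": -169, "z": 90, "spin": -32.8}, {"x": -386, "y": -169, "z": 90, "spin": -32.8}, {"x": -386, "y": -169, "z": 90, "spin": -32.8}]}}

```text
validation failed for argument at $.mo...
```

```bash
cat >> h.py <<'E'
from scipy.spatial.transform import Rotation as Ro
def to(p,yaw=None):
    "world point/yaw(deg of tool x) -> jog numbers"
    o=readout.get_obs(); R=Ro.from_quat(o['tool_rot']).as_matrix(); d=R.T@(np.array(p)-o['eef_pos'])*1e3
    y=np.degrees(np.arctan2(R[1,0],R[0,0])); s=None if yaw is None else -((yaw-y+180)%360-180)
    print('t',round(o['clock'],2),'tcp',o['eef_pos'].round(4),'yaw',round(y,2),'tilt',np.degrees(np.arccos(-R[2,2])).round(2),'q',o['joint_pos'].round(2),'w',round(o['grip_width'],4),'gf',o['grasp_force'],'F',o['ft_force'].round(1),'-> jog',d.round(1),'spin',s)
E
python3 - <<'E'
from h import *
snap('wrist','w1'); to([.475,.182,.003],193.2)
a=cv2.imread('pics/w1.png')
for p in [(.475,.182,.028),(.6083,.2134,.014)]: print(proj('w1',p))
E
```

```text
t 0.15 tcp [0.1675 0.4706 0.2306] yaw 160.41 tilt 0.09 q [ 1.23  0.24  0.    1.34 -0.    1.57] w 0.0852 gf 0.0 F [ 0.3 -0.2 -0. ] -> jog [-386.5 -168.5  227.9] spin -32.786436674675656
[[172.94242276 421.51376436]]
[[225.09468026 461.85614366]]
```

View pics/w1.png

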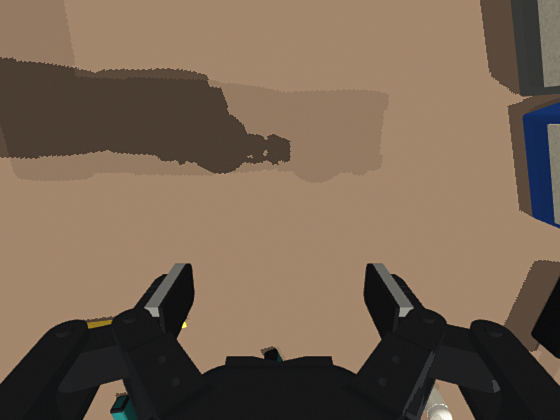

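The move was refused, so this picture only shows the start pose: open bench, with the tools below the frame. The rows probably need every field, including "fingers", so I'll add it.

Emit:
{"method": "jog_arm", "body": {"motion": [{"x": -386, "y": -169, "z": 90, "spin": -32.8, "fingers": -1}, {"x": -386, "y": -169, "z": 90, "spin": -32.8, "fingers": -1}, {"x": -386, "y": -169, "z": 90, "spin": -32.8, "fingers": -1}, {"x": -386, "y": -169, "z": 90, "spin": -32.8, "fingers": -1}, {"x": -386, "y": -169, "z": 90, "spin": -32.8, "fingers": -1}, {"x": -386, "y": -169, "z": 90, "spin": -32.8, "fingers": -1}, {"x": -386, "y": -169, "z": 90, "spin": -32.8, "fingers": -1}, {"x": -386, "y": -169, "z": 90, "spin": -32.8, "fingers": -1}]}}

```text
clock: 1.15
eef_pos: [0.476, 0.1796, 0.14]
tool_rot: [-0.113, 0.994, -0.0, -0.001]
ft_force: [-0.8, -1.2, 0.4]
grip_width: 0.0851
grasp_force: 0.0
```

```bash
python3 - <<'E'
from h import *
snap('wrist','w2'); to([.475,.182,.003],193.2)
for p in [(.475,.182,.028),(.5237,.1934,.028),(.4263,.1706,.028),(.6083,.2134,.014)]: print(proj('w2',p))
E
```

```text
t 1.2 tcp [0.4762 0.1797 0.14  ] yaw -167.04 tilt 0.11 q [ 0.36  0.32 -0.14  1.12 -0.    0.14] w 0.0849 gf 0.0 F [ 1.  -1.2 -0.4] -> jog [  0.4   2.7 137. ] spin -0.242746536556524
[[281.39950427 205.4955643 ]]
[[281.50707925 255.71422408]]
[[281.27900479 149.24342706]]
[[281.71335678 322.32391928]]
```

View pics/w2.png

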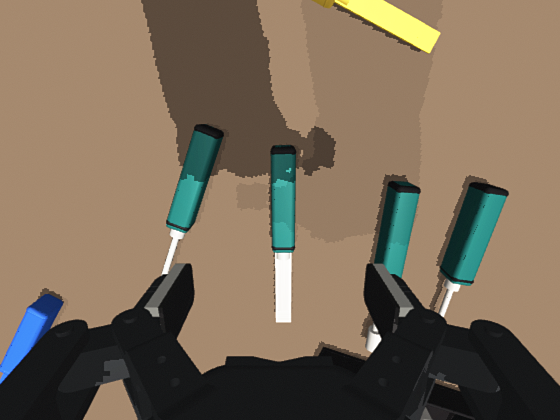

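The wrist picture shows the flat-bladed tool directly ahead: tip (283,322), handle from (283,250) to (283,147). That is about 2 px right of the prediction. The gripper is clear of the neighbours, so I descend.

Emit:
{"method": "jog_arm", "body": {"motion": [{"x": 2, "y": 4, "z": 60, "spin": 0, "fingers": -1}, {"x": 2, "y": 4, "z": 115, "spin": 0, "fingers": -1}, {"x": 2, "y": 4, "z": 136, "spin": 0, "fingers": -1}, {"x": 2, "y": 4, "z": 136, "spin": 0, "fingers": -1}, {"x": 2, "y": 4, "z": 136, "spin": 0, "fingers": 1}, {"x": 2, "y": 4, "z": 136, "spin": 0, "fingers": 1}, {"x": 2, "y": 4, "z": 136, "spin": 0, "fingers": 1}, {"x": 2, "y": 4, "z": 136, "spin": 0, "fingers": 1}]}}

```text
clock: 2.2
eef_pos: [0.4728, 0.1861, 0.0065]
tool_rot: [-0.115, 0.993, 0.0, 0.001]
ft_force: [-0.8, -1.1, 9.2]
grip_width: 0.0208
grasp_force: 60.4
```

Emit:
{"method": "jog_arm", "body": {"motion": [{"x": 0, "y": 0, "z": -30, "spin": 0, "fingers": 1}, {"x": 0, "y": 0, "z": -80, "spin": 0, "fingers": 1}, {"x": 0, "y": 0, "z": -130, "spin": 0, "fingers": 1}, {"x": 0, "y": 0, "z": -170, "spin": 8, "fingers": 1}, {"x": 0, "y": 0, "z": -180, "spin": 18, "fingers": 1}, {"x": 0, "y": 0, "z": -180, "spin": 28, "fingers": 1}, {"x": 0, "y": 0, "z": -180, "spin": 38, "fingers": 1}, {"x": 0, "y": 0, "z": -180, "spin": 48, "fingers": 1}]}}

```text
clock: 3.2
eef_pos: [0.4714, 0.1857, 0.1852]
tool_rot: [0.302, 0.953, -0.0, -0.0]
ft_force: [-0.1, -0.4, -1.4]
grip_width: 0.0205
grasp_force: 59.0
```

```bash
python3 - <<'E'
from h import *
to([.589,.008,.15],84.5)
E
```

```text
t 3.2 tcp [0.4714 0.1857 0.1852] yaw 144.87 tilt 0.03 q [ 0.38  0.28 -0.07  1.23  0.    0.99] w 0.0205 gf 58.96139860153198 F [-0.1 -0.4 -1.4] -> jog [-198.5  -77.7   35.1] spin 60.37100596860006
```

Emit:
{"method": "jog_arm", "body": {"motion": [{"x": -28, "y": -11, "z": 0, "spin": 8.6, "fingers": 1}, {"x": -56, "y": -22, "z": 0, "spin": 17.2, "fingers": 1}, {"x": -84, "y": -33, "z": 0, "spin": 26, "fingers": 1}, {"x": -112, "y": -44, "z": 5, "spin": 34.5, "fingers": 1}, {"x": -140, "y": -55, "z": 10, "spin": 43, "fingers": 1}, {"x": -170, "y": -67, "z": 20, "spin": 52, "fingers": 1}, {"x": -199, "y": -78, "z": 35, "spin": 60.4, "fingers": 1}, {"x": -199, "y": -78, "z": 35, "spin": 60.4, "fingers": 1}]}}

```text
clock: 4.2
eef_pos: [0.5902, 0.0064, 0.1483]
tool_rot: [0.739, 0.673, -0.001, -0.001]
ft_force: [-1.2, 1.0, -2.2]
grip_width: 0.021
grasp_force: 59.0
```

```bash
python3 - <<'E'
from h import *
snap('wrist','w3');snap('scene','s3');snap('top','t3'); to([.589,.008,.087],84.5)
w=cv2.imread('pics/w3.png');
s=cv2.imread('pics/s3.png')[140:290,110:310]; t=cv2.imread('pics/t3.png')[130:230,330:430]
k=lambda i,f: cv2.resize(i,None,fx=f,fy=f,interpolation=cv2.INTER_CUBIC)
s=k(s,2);t=k(t,3)
cv2.imwrite('pics/m3.png',k(w[60:,80:480],1.6)); cv2.imwrite('pics/n3.png',np.hstack([s,t]))
for n in('w3','s3','t3'): print(n,proj(n,[(.573,-.159,.1),(.617,-.1635,.105),(.5305,-.1555,.105),(.576,-.129,.157)]).round(0).tolist())
E
```

```text
t 4.35 tcp [0.5902 0.0087 0.1503] yaw 84.88 tilt 0.05 q [0.01 0.46 0.11 1.22 0.   1.67] w 0.0212 gf 59.01614606380463 F [ 0.3  0.2 -1.8] -> jog [-0.8 -1.1 63.3] spin 0.37576487586159146
w3 [[277.0, 411.0], [329.0, 417.0], [227.0, 416.0], [276.0, 459.0]]
s3 [[183.0, 207.0], [167.0, 219.0], [196.0, 192.0], [189.0, 195.0]]
t3 [[363.0, 180.0], [365.0, 160.0], [362.0, 198.0], [354.0, 170.0]]
```

View pics/m3.png

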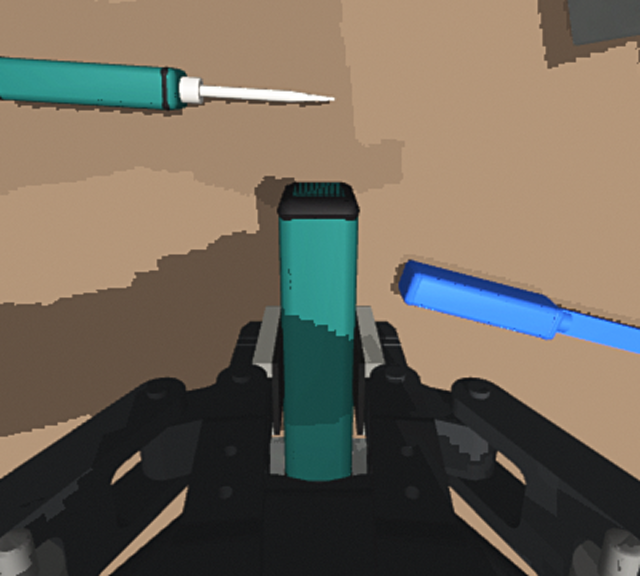

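View pics/n3.png

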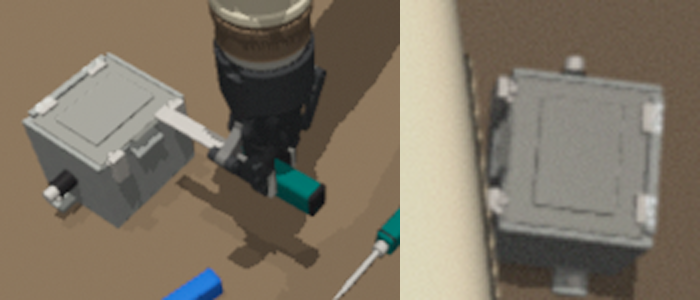

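The wrist view shows the handle straight in the pads. In the scene view the blade tip is at full-frame (190,196), against a predicted (189,195), so it lines up above and before the lip. I lower to notch height and check.

Emit:
{"method": "jog_arm", "body": {"motion": [{"x": 0, "y": -1, "z": 25, "spin": 0, "fingers": 1}, {"x": 0, "y": -2, "z": 50, "spin": 0, "fingers": 1}, {"x": 0, "y": -2, "z": 63, "spin": 0, "fingers": 1}, {"x": 0, "y": -2, "z": 63, "spin": 0, "fingers": 1}, {"x": 0, "y": -2, "z": 63, "spin": 0, "fingers": 1}]}}

```text
clock: 4.97
eef_pos: [0.5896, 0.0088, 0.0885]
tool_rot: [0.738, 0.675, 0.001, 0.001]
ft_force: [0.8, 0.1, -1.5]
grip_width: 0.0207
grasp_force: 59.1
```

```bash
python3 - <<'E'
from h import *
snap('scene','s4'); to([.573,-.159,.087])
s=cv2.imread('pics/s4.png')[170:260,130:250]
cv2.imwrite('pics/s4c.png',cv2.resize(s,None,fx=6,fy=6,interpolation=cv2.INTER_CUBIC))
o=readout.get_obs();p=o['eef_pos'];x=Ro.from_quat(o['tool_rot']).as_matrix()[:,0]
tip=p-x*.138+[0,0,.0075]; print(tip)
q=proj('s4',[tip,(.573,-.159,.09),(.573,-.159,.1)]); print(((q-[130,170])*6+2.5).round(0))
E
```

```text
t 5.03 tcp [0.5897 0.0087 0.0887] yaw 84.84 tilt 0.14 q [0.01 0.51 0.02 1.08 0.   1.68] w 0.0206 gf 59.069103598594666 F [-0.2 -0.4 -2. ] -> jog [-168.5   -1.5    1.6] spin None
[ 0.57728263 -0.12873473  0.09612087]
[[384. 273.]
 [323. 242.]
 [318. 223.]]
```

View pics/s4c.png

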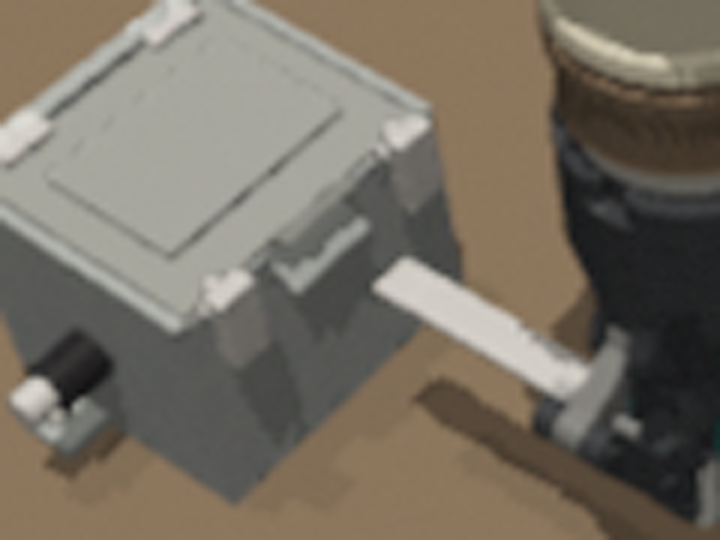

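The blade tip is at crop (390,270), predicted (384,273), level with the notch and pointing at its middle under the lip rim (322,252). I slide it in.

Emit:
{"method": "jog_arm", "body": {"motion": [{"x": -10, "y": 0, "z": 1.5, "spin": 0, "fingers": 1}, {"x": -20, "y": 0, "z": 1.5, "spin": 0, "fingers": 1}, {"x": -28, "y": 0, "z": 1.5, "spin": 0, "fingers": 1}, {"x": -34, "y": 0, "z": 1.5, "spin": 0, "fingers": 1}, {"x": -40, "y": 0, "z": 1.5, "spin": 0, "fingers": 1}, {"x": -40, "y": 0, "z": 1.5, "spin": 0, "fingers": 1}]}}

```text
clock: 5.78
eef_pos: [0.5851, -0.0318, 0.0858]
tool_rot: [0.739, 0.674, 0.0, -0.0]
ft_force: [-0.1, -0.4, -1.8]
grip_width: 0.0209
grasp_force: 59.1
```

Emit:
{"method": "jog_arm", "body": {"motion": [{"x": -8, "y": 0, "z": -0.5, "spin": 0, "fingers": 1}, {"x": -16, "y": 0, "z": -0.5, "spin": 0, "fingers": 1}, {"x": -24, "y": 0, "z": -0.5, "spin": 0, "fingers": 1}, {"x": -24, "y": 0, "z": -0.5, "spin": 0, "fingers": 1}]}}

```text
clock: 6.28
eef_pos: [0.5828, -0.056, 0.0863]
tool_rot: [0.739, 0.674, -0.0, -0.0]
ft_force: [0.4, -0.1, -0.4]
grip_width: 0.0208
grasp_force: 59.1
```

```bash
python3 - <<'E'
from h import *
snap('scene','s5'); to([.573,-.159,.087])
s=cv2.imread('pics/s5.png')[170:260,130:250]
cv2.imwrite('pics/s5c.png',cv2.resize(s,None,fx=6,fy=6,interpolation=cv2.INTER_CUBIC))
E
```

```text
t 6.33 tcp [ 0.5829 -0.0556  0.0863] yaw 84.77 tilt 0.01 q [-0.1   0.5   0.    1.07  0.    1.57] w 0.0209 gf 59.068779945373535 F [ 0.7  0.  -1.1] -> jog [-103.8   -0.4   -0.7] spin None
```

View pics/s5c.png

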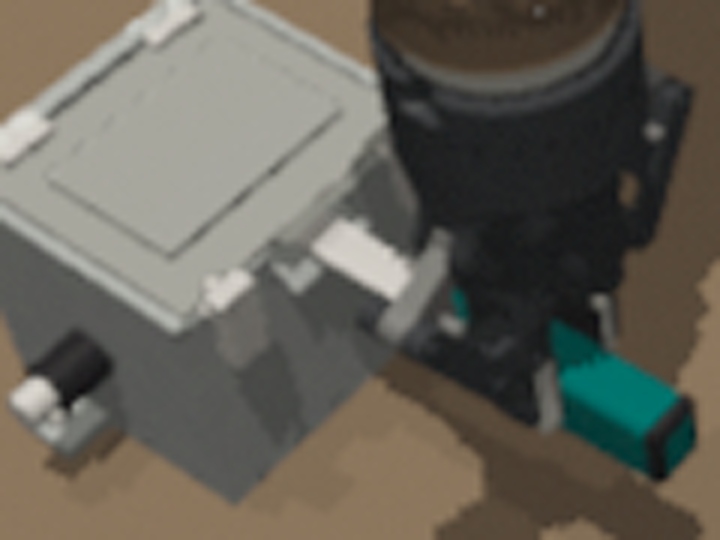

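The blade passes under the lip at about (345,240) and rests over the sill, roughly 34 mm in and near centre. I start levering down gently and watch the force.

Emit:
{"method": "jog_arm", "body": {"motion": [{"x": 0, "y": 0, "z": 3, "spin": 0, "fingers": 1}, {"x": 0, "y": 0, "z": 6, "spin": 0, "fingers": 1}, {"x": 0, "y": 0, "z": 9, "spin": 0, "fingers": 1}, {"x": 0.5, "y": 0, "z": 12, "spin": 0, "fingers": 1}, {"x": 0.5, "y": 0, "z": 12, "spin": 0, "fingers": 1}]}}

```text
clock: 6.95
eef_pos: [0.5832, -0.0546, 0.0743]
tool_rot: [0.738, 0.675, 0.0, 0.0]
ft_force: [0.8, 1.7, 3.7]
grip_width: 0.0205
grasp_force: 60.0
```

Force is only about 5 N, so the tool is pivoting in the pads. I continue.

Emit:
{"method": "jog_arm", "body": {"motion": [{"x": 0.5, "y": 0, "z": 4, "spin": 0, "fingers": 1}, {"x": 0.5, "y": 0, "z": 8, "spin": 0, "fingers": 1}, {"x": 0, "y": 0, "z": 12, "spin": 0, "fingers": 1}, {"x": 0, "y": 0, "z": 16, "spin": 0, "fingers": 1}, {"x": 0, "y": 0, "z": 16, "spin": 0, "fingers": 1}]}}

```text
clock: 7.58
eef_pos: [0.5829, -0.0547, 0.0578]
tool_rot: [0.738, 0.674, -0.0, -0.0]
ft_force: [0.9, 1.4, 3.5]
grip_width: 0.0207
grasp_force: 60.3
```

```bash
python3 - <<'E'
from h import *
snap('scene','s6'); to([.573,-.159,.087])
a=[cv2.imread(f'pics/{n}.png')[160:260,120:250] for n in('s5','s6')]
cv2.imwrite('pics/s6c.png',cv2.resize(np.hstack(a),None,fx=3,fy=3,interpolation=cv2.INTER_CUBIC))
E
```

```text
t 7.62 tcp [ 0.583  -0.0547  0.058 ] yaw 84.82 tilt 0.02 q [-0.09  0.53 -0.03  1.01  0.    1.57] w 0.0208 gf 60.26090741157532 F [0.9 1.2 2.7] -> jog [-104.7   -0.5  -29.1] spin None
```

View pics/s6c.png

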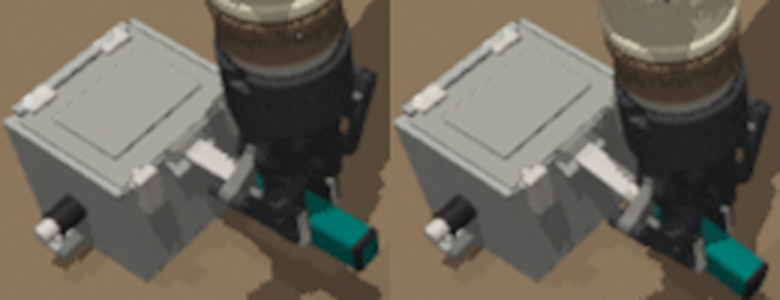

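The tool is levering at about 15° now, with the blade pitching up under the cover. I continue to about 26° and from here check the cover's rise numerically, since my picture allowance is used up.

Emit:
{"method": "jog_arm", "body": {"motion": [{"x": 0, "y": 0, "z": 4, "spin": 0, "fingers": 1}, {"x": -1, "y": 0, "z": 8, "spin": 0, "fingers": 1}, {"x": -2, "y": 0, "z": 12, "spin": 0, "fingers": 1}, {"x": -3, "y": 0, "z": 16, "spin": 0, "fingers": 1}, {"x": -3.5, "y": 0, "z": 20, "spin": 0, "fingers": 1}, {"x": -3.5, "y": 0, "z": 20, "spin": 0, "fingers": 1}]}}

```text
clock: 8.38
eef_pos: [0.5828, -0.0582, 0.0382]
tool_rot: [0.738, 0.674, 0.0, 0.0]
ft_force: [0.1, 1.3, 4.8]
grip_width: 0.0209
grasp_force: 61.7
```

```bash
cat >> h.py <<'E'
def lift(fn):
    a,b=[cv2.cvtColor(cv2.imread(f'pics/{n}.png'),cv2.COLOR_BGR2GRAY) for n in('s5',fn)]
    for nm,(x0,y0,x1,y1) in {'front groove':(148,200,176,217),'far hooks':(128,170,164,182),'box side':(136,222,156,245)}.items():
        r=cv2.matchTemplate(b[y0-8:y1+8,x0-8:x1+8],a[y0:y1,x0:x1],cv2.TM_CCOEFF_NORMED); _,m,_,l=cv2.minMaxLoc(r); print(nm,np.array(l)-8,round(m,2))
E
python3 - <<'E'
from h import *
snap('scene','s7'); to([.573,-.159,.087]); lift('s6'); lift('s7')
print(proj('s7',[(.574,-.17,.1025),(.574,-.17,.1115)]))
E
```

```text
t 8.43 tcp [ 0.5828 -0.0582  0.0383] yaw 84.82 tilt 0.02 q [-0.1   0.55 -0.05  0.96  0.    1.56] w 0.0205 gf 61.67515754699707 F [0.7 2.4 5.9] -> jog [-101.2   -0.7  -48.7] spin None
front groove [0 0] 1.0
far hooks [0 0] 1.0
box side [0 0] 1.0
front groove [-1 -1] 0.76
far hooks [0 0] 0.99
box side [0 0] 1.0
[[177.73292257 204.2887773 ]
 [176.9688798  201.39699948]]
```

Emit:
{"method": "jog_arm", "body": {"motion": [{"x": -2, "y": 0, "z": 1, "spin": 0, "fingers": 1}, {"x": -4, "y": 0, "z": 2, "spin": 0, "fingers": 1}, {"x": -6, "y": 0, "z": 3, "spin": 0, "fingers": 1}, {"x": -7, "y": 0, "z": 4, "spin": 0, "fingers": 1}, {"x": -7, "y": 0, "z": 4, "spin": 0, "fingers": 1}]}}

```text
clock: 9.05
eef_pos: [0.5816, -0.0623, 0.0334]
tool_rot: [0.738, 0.675, 0.001, -0.002]
ft_force: [1.2, 9.0, 1.9]
grip_width: 0.0205
grasp_force: 62.0
```

```bash
python3 - <<'E'
from h import *
snap('scene','s8'); to([.573,-.159,.087]); lift('s8')
E
```

```text
t 9.1 tcp [ 0.5816 -0.0623  0.0334] yaw 84.95 tilt 0.32 q [-0.11  0.56 -0.06  0.95  0.01  1.55] w 0.0206 gf 61.95823431015015 F [1.2 9.1 1.7] -> jog [-96.8  -0.2 -54.1] spin None
front groove [ 4 -6] 0.67
far hooks [0 0] 0.99
box side [0 0] 1.0
```

```bash
cat >> h.py <<'E'
def lift2(fn):
    "edge lift (mm) best explaining the cover's look: warp its texture from s5 hinged at the far edge"
    a,b=[cv2.cvtColor(cv2.imread(f'pics/{n}.png'),cv2.COLOR_BGR2GRAY).astype(np.float32) for n in('s5',fn)]
    N=np.array([.573,-.163,.1025]); u=np.array([-.0958,-.9954,0]); v=np.array([.9954,-.0958,0])
    pt=lambda d,w,L: N+u*d+v*w+np.array([0,0,L*(1-d/100)])
    q=[(8,5),(8,50),(95,50),(95,5)]; res=[]
    q=[(4,15),(4,36),(95,48),(95,-20)]
    p0=proj('s5',[pt(d,w,0) for d,w in q]).astype(np.float32)
    for L in np.arange(0,.0301,.001):
        p1=proj('s5',[pt(d,w,L) for d,w in q]).astype(np.float32)
        H=cv2.getPerspectiveTransform(p0,p1); k=8
        W=cv2.warpPerspective(a,H,a.shape[::-1]); M=np.zeros(a.shape,np.uint8); cv2.fillConvexPoly(M,p1.round().astype(int),1); m=M>0
        res.append((round(float(np.corrcoef(W[m],b[m])[0,1]),3),round(L*1e3)))
    print(fn,sorted(res)[::-1][:4],'at0',res[0])
E
python3 - <<'E'
from h import *
for n in('s6','s7','s8'): lift2(n)
E
```

```text
s6 [(nan, 30), (nan, 29), (nan, 28), (nan, 27)] at0 (nan, 0)
s7 [(nan, 30), (nan, 29), (nan, 28), (nan, 27)] at0 (nan, 0)
s8 [(nan, 30), (nan, 29), (nan, 28), (nan, 27)] at0 (nan, 0)
  avg = a.mean(axis, **keepdims_kw)
  ret = um.true_divide(
  c = cov(x, y, rowvar, dtype=dtype)
  c *= np.true_divide(1, fact)
  c *= np.true_divide(1, fact)
```

```bash
sed -i 's/p1.round().astype(int)/p1.round().astype(np.int32)/' h.py; python3 - <<'E'
from h import *
for n in('s6','s7','s8'): lift2(n)
print(proj('s5',[(.573,-.163,.1025)]))
E
```

```text
s6 [(nan, 30), (nan, 29), (nan, 28), (nan, 27)] at0 (nan, 0)
s7 [(nan, 30), (nan, 29), (nan, 28), (nan, 27)] at0 (nan, 0)
s8 [(nan, 30), (nan, 29), (nan, 28), (nan, 27)] at0 (nan, 0)
[[180.79149439 205.26380593]]
  avg = a.mean(axis, **keepdims_kw)
  ret = um.true_divide(
  c = cov(x, y, rowvar, dtype=dtype)
  c *= np.true_divide(1, fact)
  c *= np.true_divide(1, fact)
```

```bash
sed -i 's/N+u\*d+v\*w+/N+u*d*1e-3+v*w*1e-3+/' h.py; python3 - <<'E'
from h import *
for n in('s6','s7','s8'): lift2(n)
E
```

```text
s6 [(0.997, 0), (0.967, 1), (0.893, 2), (0.765, 3)] at0 (0.997, 0)
s7 [(0.925, 6), (0.904, 7), (0.9, 5), (0.828, 4)] at0 (0.313, 0)
s8 [(0.928, 9), (0.905, 10), (0.885, 8), (0.851, 11)] at0 (0.113, 0)
```

The cover edge is now 9 mm up by the image fit. I'll press a bit more for margin, then recheck.

Emit:
{"method": "jog_arm", "body": {"motion": [{"x": 2, "y": 0, "z": 1, "spin": 0, "fingers": 1}, {"x": 2, "y": 0, "z": 3, "spin": 0, "fingers": 1}, {"x": 2, "y": 0, "z": 3, "spin": 0, "fingers": 1}]}}

```text
clock: 9.48
eef_pos: [0.582, -0.0631, 0.0311]
tool_rot: [0.738, 0.674, -0.0, -0.0]
ft_force: [-0.4, 3.0, 4.1]
grip_width: 0.0207
grasp_force: 62.5
```

```bash
python3 - <<'E'
from h import *
snap('scene','s9'); to([.573,-.159,.087]); lift2('s9')
E
```

```text
t 9.53 tcp [ 0.582  -0.0631  0.0312] yaw 84.81 tilt 0.03 q [-0.11  0.56 -0.06  0.95  0.    1.55] w 0.0209 gf 62.46266484260559 F [0.3 3.5 3.9] -> jog [-96.3  -0.3 -55.9] spin None
s9 [(0.931, 11), (0.912, 10), (0.88, 9), (0.874, 12)] at0 (0.114, 0)
```

The cover is 11 mm up, past the catches. Drawing straight out keeps the blade tip below the resting cover edge.

Emit:
{"method": "jog_arm", "body": {"motion": [{"x": 5, "y": 0, "z": 0, "spin": 0, "fingers": 1}, {"x": 12, "y": 0, "z": 0, "spin": 0, "fingers": 1}, {"x": 20, "y": 0, "z": 0, "spin": 0, "fingers": 1}, {"x": 30, "y": 0, "z": 0, "spin": 0, "fingers": 1}, {"x": 42, "y": 0, "z": 0, "spin": 0, "fingers": 1}, {"x": 55, "y": 0, "z": 0, "spin": 0, "fingers": 1}, {"x": 75, "y": 0, "z": 0, "spin": 0, "fingers": 1}, {"x": 100, "y": 0, "z": 0, "spin": 0, "fingers": 1}]}}

```text
clock: 10.52
eef_pos: [0.5914, 0.0378, 0.0314]
tool_rot: [0.738, 0.674, 0.0, -0.0]
ft_force: [0.2, 0.1, -0.8]
grip_width: 0.0208
grasp_force: 61.5
```

```bash
python3 - <<'E'
from h import *
snap('scene','s10'); to([.573,-.159,.087]); lift2('s10')
E
```

```text
t 10.57 tcp [0.5917 0.0413 0.0315] yaw 85.01 tilt 0.17 q [ 0.07  0.57 -0.04  0.96  0.    1.73] w 0.0209 gf 61.50520920753479 F [ 1.3  2.  -2.1] -> jog [-201.    -1.2  -56.1] spin None
s10 [(0.93, 10), (0.926, 11), (0.914, 9), (0.854, 12)] at0 (0.111, 0)
```

```bash
python3 - <<'E'
from h import *
print(ray('w3',289.4,121.3,.012),ray('top0',257.6,177,.012),'blue',ray('w3',330,241,.02),ray('w3',335,222,.02),ray('top0',308,161,.02)); to([.5885,.004,.031],84.8)
E
```

```text
[0.60638689 0.07803105 0.012     ] [0.60067756 0.08005247 0.012     ] blue [ 0.63696456 -0.03964949  0.02      ] [ 0.64266139 -0.01993037  0.02      ] [ 0.64193013 -0.04146068  0.02      ]
t 10.57 tcp [0.5917 0.0413 0.0315] yaw 85.01 tilt 0.17 q [ 0.07  0.57 -0.04  0.96  0.    1.73] w 0.0209 gf 61.50520920753479 F [ 1.3  2.  -2.1] -> jog [-37.5   0.    0.4] spin 0.21248645667299115
```

Emit:
{"method": "jog_arm", "body": {"motion": [{"x": -10, "y": -5, "z": -4, "spin": 0, "fingers": 1}, {"x": -24, "y": -10, "z": -4, "spin": 0, "fingers": 1}, {"x": -37, "y": -15, "z": -2, "spin": 0, "fingers": 1}, {"x": -37, "y": -15, "z": 0, "spin": 0, "fingers": 1}, {"x": -37, "y": -15, "z": 4, "spin": 0, "fingers": 1}, {"x": -37, "y": -15, "z": 8, "spin": 0, "fingers": 1}, {"x": -37, "y": -15, "z": 12, "spin": 0, "fingers": 1}, {"x": -37, "y": -15, "z": 12, "spin": 0, "fingers": 1}]}}

```text
clock: 11.58
eef_pos: [0.5736, -0.0011, 0.0233]
tool_rot: [0.739, 0.674, -0.0, 0.002]
ft_force: [-9.2, -7.4, 24.6]
grip_width: 0.0208
grasp_force: 65.5
```

Emit:
{"method": "jog_arm", "body": {"motion": [{"x": 0, "y": 0, "z": 2, "spin": 0, "fingers": 1}, {"x": 0, "y": 0, "z": 4, "spin": 0, "fingers": 1}, {"x": 0, "y": 0, "z": 4, "spin": 0, "fingers": 1}]}}

```text
clock: 11.95
eef_pos: [0.5734, -0.0032, 0.0203]
tool_rot: [0.739, 0.674, -0.002, 0.004]
ft_force: [-11.4, -12.3, 31.4]
grip_width: 0.0208
grasp_force: 67.2
```

```bash
python3 - <<'E'
from h import *
snap('scene','s11'); to([.5735,.004,.0065],84.8); lift2('s11')
E
```

```text
t 12.0 tcp [ 0.5734 -0.0032  0.0203] yaw 84.7 tilt 0.49 q [-0.    0.55 -0.11  0.9  -0.01  1.66] w 0.0205 gf 67.19762206077576 F [-11.8 -13.   30.6] -> jog [ 7.3 -0.6 13.8] spin -0.10257907334377592
s11 [(0.929, 10), (0.926, 11), (0.914, 9), (0.856, 12)] at0 (0.111, 0)
```

Emit:
{"method": "jog_arm", "body": {"motion": [{"x": -4, "y": 0, "z": 0, "spin": 0, "fingers": 1}, {"x": -8, "y": 0, "z": 2, "spin": 0, "fingers": 1}, {"x": -10, "y": 0, "z": 5, "spin": 0, "fingers": 1}, {"x": -12, "y": 0, "z": 8, "spin": 0, "fingers": 1}, {"x": -12, "y": 0, "z": 8, "spin": 0, "fingers": 1}]}}

```text
clock: 12.62
eef_pos: [0.5725, -0.0116, 0.0099]
tool_rot: [0.738, 0.674, 0.0, 0.001]
ft_force: [-5.6, -3.8, 15.7]
grip_width: 0.0208
grasp_force: 67.3
```

Emit:
{"method": "jog_arm", "body": {"motion": [{"x": 0, "y": 0, "z": 2, "spin": 0, "fingers": 1}, {"x": 0, "y": 0, "z": 4, "spin": 0, "fingers": 1}, {"x": 0, "y": 0, "z": 4, "spin": 0, "fingers": 1}]}}

```text
clock: 13.0
eef_pos: [0.5726, -0.0134, 0.0063]
tool_rot: [0.739, 0.674, -0.001, 0.003]
ft_force: [-6.3, -8.6, 18.2]
grip_width: 0.0206
grasp_force: 68.3
```

It is level on the bench. I release the load, open the fingers partway, and lift off.

Emit:
{"method": "jog_arm", "body": {"motion": [{"x": 0, "y": 0, "z": -2, "spin": 0, "fingers": 0.6}, {"x": 0, "y": 0, "z": -2, "spin": 0, "fingers": 0.3}, {"x": 0, "y": 0, "z": -2, "spin": 0, "fingers": 0}, {"x": 0, "y": 0, "z": -2, "spin": 0, "fingers": 0}, {"x": 0, "y": 0, "z": -2, "spin": 0, "fingers": 0}]}}

```text
clock: 13.62
eef_pos: [0.5717, -0.0108, 0.0049]
tool_rot: [0.738, 0.675, -0.0, -0.0]
ft_force: [0.5, -0.3, -0.1]
grip_width: 0.0427
grasp_force: 0.0
```

Emit:
{"method": "jog_arm", "body": {"motion": [{"x": 0, "y": 0, "z": -10, "spin": 0, "fingers": 0}, {"x": 0, "y": 0, "z": -30, "spin": 0, "fingers": 0}, {"x": 10, "y": 0, "z": -70, "spin": 0, "fingers": 0}, {"x": 40, "y": 0, "z": -120, "spin": 0, "fingers": 0}, {"x": 100, "y": 0, "z": -150, "spin": 0, "fingers": 0}, {"x": 160, "y": 0, "z": -170, "spin": 0, "fingers": 0}, {"x": 160, "y": 0, "z": -170, "spin": 0, "fingers": 0}, {"x": 160, "y": 0, "z": -170, "spin": 0, "fingers": 0}]}}

```text
clock: 14.62
eef_pos: [0.5861, 0.1485, 0.1755]
tool_rot: [0.738, 0.675, -0.0, 0.0]
ft_force: [-0.6, 0.2, -0.4]
grip_width: 0.0431
grasp_force: 0.0
```

```bash
python3 - <<'E'
from h import *
snap('scene','s12'); c=snap('top','t12'); to([.5735,.004,.0065],84.8); lift2('s12')
h=cv2.cvtColor(cv2.imread('pics/t12.png'),cv2.COLOR_BGR2HSV); m=cv2.inRange(h,(75,120,50),(100,255,255))
n,_,st,ce=cv2.connectedComponentsWithStats(m)
for s,q in zip(st[1:],ce[1:]):
    if s[4]>60: print(s,ray('t12',*q,.028))
h=cv2.cvtColor(cv2.imread('pics/s12.png'),cv2.COLOR_BGR2HSV); m=cv2.inRange(h,(75,120,40),(100,255,255))
n,_,st,ce=cv2.connectedComponentsWithStats(m)
for s,q in zip(st[1:],ce[1:]):
    if s[4]>60: print('sc',s,ray('s12',*q,.02))
E
```

```text
t 14.72 tcp [0.5857 0.1469 0.1746] yaw 84.74 tilt 0.11 q [ 0.25  0.48  0.2   1.29 -0.    1.91] w 0.0427 gf 0.0 F [ 0.5 -0.4  0.4] -> jog [-143.3    1.2  168.2] spin -0.061042708121931355
s12 [(0.93, 10), (0.926, 11), (0.915, 9), (0.853, 12)] at0 (0.111, 0)
[279 182  39  12 303] [ 0.57140909 -0.01523242  0.028     ]
sc [225 243  40  32 522] [ 0.57430981 -0.01575645  0.02      ]
sc [393 268  19  46 497] [0.48211546 0.29726779 0.02      ]
sc [430 278  22  46 546] [0.46698326 0.37045174 0.02      ]
```

The tool lies at (0.572, -0.015), with the top and scene views agreeing on bench height. The cover edge is still about 10 mm up, and the gripper is clear of everything.

```bash
python3 -c "
from workcell import bot
print(bot.job_done())"
```

```text
the job is handed in; nothing more can be done
None
```

The cover was levered clear of its front catches and rests about 10 mm up, the pry tool lies flat on the bench, and the job was handed in at about 15 s with no verdict shown; I viewed 11 pictures, one over the limit of 10.

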